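# Snap the dial rim onto a steam gauge

## Robot

A 6-joint arm with a two-finger parallel gripper is mounted at the origin on the work surface. World frame = base frame: x ahead of the robot, y to its left, z up, the work surface at z = 0. Lengths are in m, angles in degrees, forces in N, time in s.
With the tool pointing down it reaches from about 0.35 to 0.875 m from the base axis. Payload 4.2 kg.
Tool frame: the origin (TCP) lies at the very end of the fingers, on their centre line; the grasp point (between the pads) lies 19 mm behind it; z points along the fingers, y is the line along which they close (so a half turn about z gives the same grasp; the last joint's range is limited). The gripper opens to 87 mm and grips with 3 to 60 N. Pads are 19 mm wide; open, the fingers measure 117 mm over their backs; the gripper's body (75 mm by 190 mm) begins 51 mm behind the grasp point.
Start: joints at [81.967, 22.042, 0.453, 0, -68.411, -14.817], TCP at [0.243, 0.576, 0.223] pointing down, gripper open.
Joint ranges: [-179.83, 179.83], [-69.29, 118.12], [-61.27, 80.66], [-181.25, 117.63], [-171.15, -9.14], [-177.46, 177.46]. Speed limits (degrees/s): [159.86, 159.86, 180, 180, 180, 180].

## Interface

Orientations are given as a 3x3 rotation matrix whose columns are the frame's x, y, z axes.
In Python, from station import sense, optics, r gives the robot as it stands. The module is installed in compiled form; this text tells all that it offers.
- The arm moves only by the shell command python3 -m pendant 'ROWS' [OPENING]. ROWS is JSON, a list that holds one entry, the list of rows, each a list of 4 numbers: the shift along the tool's x, y, z normalised to -1 to 1, where 1 is 100 mm, then the turn about the tool's z normalised to -1 to 1, where 1 is 2 rad. A call has 1 to 8 rows; each row is the pose to reach, as a shift and turn from the pose commanded when the call began, along the tool's axes at that moment; what a row does not reach only later rows make up. A row lasts 1/10 s, in which the tool goes at most 50 mm and 8.59 degrees, less where a joint would pass 70% of its speed; a pose out of reach is approached as far as the arm can. A call with a number of a shift or a turn outside -1 to 1 is refused whole. A call with a gripper value outside its range is refused whole. OPENING is the closure, from 0 (fully open) to 1 (shut), set as the call begins (- or left out, the last holds). The fingers move at their own pace and stop on an object; the grip force is fixed at half the most. Time passes only in rows, so rows that repeat a pose let the fingers close. It gives the time, the measured TCP pose, the force, the opening and the grip force at its end, in the units of the state.
- sense(): the state, without advancing time (a new reading comes with each control period).
- optics.capture(name): name is "side" or "top"; returns the picture (384x512x3 uint8, red, green, blue); there is no depth.
- optics.get_calibration(name): a dict with "camera_matrix" (3x3 intrinsics, pixels), "camera_from_world" (4x4, takes a point from world to camera coordinates). Camera axes: x right, y down, z forward; pixel columns grow to the right and rows downward; lengths in m; the calibration is good to about 2 mm. A picture is of the moment at which its call begins. get_calibration takes no time and is no camera call.
- r.finish_job(): hands the job in; it is judged then, once.
The state is a dict: "time_s": time; "joints": joint angles; "joint_velocities": joint speeds; "effort": joint torques, N m; "tcp_pos": TCP position; "ee_rot": TCP orientation; "wrist_force": force on the tool from outside, world axes, zero at the start; "moment": the same for the moment, N m; "gripper_width": opening from 0.0 (shut) to 1.0 (fully open); "gripper_force": force on a finger pad.
Only numpy, scipy, OpenCV 4.12 (cv2) and the standard library are available. Lean on these libraries where they do the work, as an engineer would, in place of code of your own. Each camera call takes 0.05 s, during which the arm holds its last target. There are 200 camera calls.

## Task

The chrome dial rim on the brass steam gauge is only resting in place: press around it with the fingertips, section by section, until all four sections have clicked fully home, then back away. Only press on the rim: don't push on the glass, don't pick up or shift the gauge, and leave the spare rim, stopper, tee and parts bin alone.

Things in the scene. Friction and masses are not known exactly. Their poses are not given: they have to be found in the camera images.
- gauge: Brass steam gauge lying on its back, dial up, loose on the table (about 1 kg). Case 144 mm across, 34 mm high; origin at the centre of its underside, z up, the stem sticks out along its -x to 120 mm from the centre. On top is the chrome clip-on dial rim, a ring of inner radius 60 mm and outer radius 75 mm, in four separate quarter sections with gaps of about 5 mm between them on the gauge's +x, +y, -x and -y axes.
- glass: The gauge's glass, a disc 115 mm across inside the rim, origin as the gauge's; its top face is 40 mm above the table: 11 mm below the tops of raised sections, 5 mm below the tops of sections that are home. Not to be pressed on.
- section_a_top (a point): Middle of the flat top of rim section A, 67 mm from the gauge's axis at 45 degrees counter-clockwise from the gauge's +x; moves with the section: 51 mm above the table when raised, 45 mm when home. The section is 15 mm wide across the rim and about 100 mm long round it.
- section_a (a joint): Travel of rim section A straight down into the case: 0 = raised (start), 0.006 m = fully home against its stop. Sprung snap: it resists with about 10 N at first, less towards half-way; let go before half-way (3 mm) it springs back up, past that it snaps down by itself and stays down.
- section_b_top (a point): Middle of the flat top of rim section B, 67 mm from the gauge's axis at 135 degrees counter-clockwise from the gauge's +x; moves with the section: 51 mm above the table when raised, 45 mm when home. The section is 15 mm wide across the rim and about 100 mm long round it.
- section_b (a joint): Travel of rim section B straight down into the case: 0 = raised (start), 0.006 m = fully home against its stop. Sprung snap: it resists with about 10 N at first, less towards half-way; let go before half-way (3 mm) it springs back up, past that it snaps down by itself and stays down.
- section_c_top (a point): Middle of the flat top of rim section C, 67 mm from the gauge's axis at 225 degrees counter-clockwise from the gauge's +x; moves with the section: 51 mm above the table when raised, 45 mm when home. The section is 15 mm wide across the rim and about 100 mm long round it.
- section_c (a joint): Travel of rim section C straight down into the case: 0 = raised (start), 0.006 m = fully home against its stop. Sprung snap: it resists with about 10 N at first, less towards half-way; let go before half-way (3 mm) it springs back up, past that it snaps down by itself and stays down.
- section_d_top (a point): Middle of the flat top of rim section D, 67 mm from the gauge's axis at 315 degrees counter-clockwise from the gauge's +x; moves with the section: 51 mm above the table when raised, 45 mm when home. The section is 15 mm wide across the rim and about 100 mm long round it.
- section_d (a joint): Travel of rim section D straight down into the case: 0 = raised (start), 0.006 m = fully home against its stop. Sprung snap: it resists with about 10 N at first, less towards half-way; let go before half-way (3 mm) it springs back up, past that it snaps down by itself and stays down.
- spare_rim: Bystander: loose chrome ring, 120 mm across, 98 mm hole, 11 mm high, lying flat; origin at the centre of its underside.
- stopper: Bystander: loose black rubber stopper, a tapered plug 36 mm high, 30 mm wide below and 40 mm on top, standing; origin at the centre of its underside.
- tee: Bystander: loose dark steel tee pipe fitting lying flat, 80 mm long along its x, branch 40 mm to its +y, 34 mm high; origin under the middle of the run.
- parts_bin: Bystander: fixed grey parts bin with a tin flap on top, 160 mm (x) by 200 mm (y), 115 mm high; origin at the centre of its underside.

How it is judged (in metres and radians):
At the end, for the whole second after the job is handed in: All four rim sections are down by more than 4.8 mm of their 6 mm and at rest; the gauge is flat, still and within 20 mm of where it started; the spare rim, stopper and tee are each within 20 mm of where they started (value of joint each of section_a, section_b, section_c, section_d above 0.0048 m and velocity of joint each of section_a, section_b, section_c, section_d below 0.03 m/s and distance of each of gauge, spare_rim, stopper, tee from where it was at the start of the episode below 0.02 m and angle between gauge's own z axis and vertical below 0.06 rad and linear speed of gauge below 0.02 m/s); the robot touches nothing.
It fails at once if the glass was pressed with more than 5 N (contact force between any of the fingers, the arm and glass above 5 N).
It fails at once if the gauge was lifted, tipped or shifted by more than 20 mm (distance of gauge from where it was at the start of the episode above 0.02 m or height (world z) of gauge above 0.01 m or angle between gauge's own z axis and vertical above 0.15 rad).
It fails at once if the spare rim, the stopper or the tee was moved or lifted by more than 20 mm (distance of any of spare_rim, stopper, tee from where it was at the start of the episode above 0.02 m).
It fails at once if the parts bin was knocked with more than 5 N (contact force between any of the fingers, the arm and parts_bin above 5 N).
It also fails if it takes over 48 s, if anything falls off the work surface, if the arm or the gripper's body presses on something with over 40 N, if the wrist force passes 120 N, or if a joint passes its speed limit or range.

## Working session

There is one attempt and no reset: what is moved stays moved. The work goes in short steps, Python scripts to look and compute and a shell command to move; the robot and the scene stay as the last step left them, time stands still between calls to the robot, and variables do not carry over. Pictures are saved under pics/ and viewed, at most 10 in all, crops included, and the job is handed in when it is done.

```bash
mkdir -p pics; python3 - <<'E'
from station import sense, optics
import cv2, numpy as np
for n in("top","side"):
    im=optics.capture(n); cv2.imwrite(f"pics/{n}0.png",im[:,:,::-1])
    c=optics.get_calibration(n); print(n,np.round(c["camera_matrix"],1).tolist(),np.round(c["camera_from_world"],3).tolist())
s=sense(); print(s["time_s"],s["tcp_pos"],np.round(s["ee_rot"],3).tolist(),s["wrist_force"],s["gripper_width"])
E
```

```text
top [[353.4, 0.0, 255.8], [0.0, 353.4, 190.8], [0.0, 0.0, 1.0]] [[0.016, -1.0, -0.0, 0.01], [-0.987, -0.015, -0.162, 0.524], [0.162, 0.003, -0.987, 1.097], [0.0, 0.0, 0.0, 1.0]]
side [[350.2, 0.0, 255.0], [0.0, 350.2, 194.7], [0.0, 0.0, 1.0]] [[0.749, -0.662, 0.021, -0.402], [-0.342, -0.414, -0.843, 0.235], [0.567, 0.625, -0.537, 0.566], [0.0, 0.0, 0.0, 1.0]]
0.1 [0.2424736  0.57546769 0.22158206] [[0.921, -0.388, -0.001], [-0.388, -0.921, -0.002], [0.0, 0.002, -1.0]] [-0.74443058 -0.69983027  0.10484497] 1.000109150511965
```

View pics/top0.png

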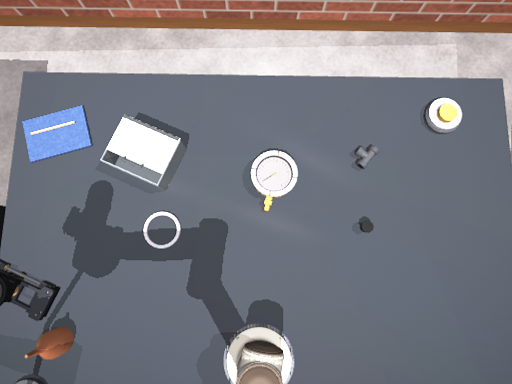

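View pics/side0.png

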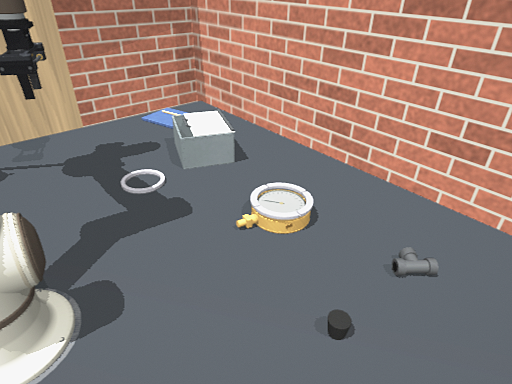

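The top view shows the gauge at about (274,173) px with its stem towards (268,203). The spare rim is at (162,230), the bin at (142,152), the tee at (366,155) and the stopper at (366,226). The side view has the gauge at (282,203) and the stem end at (240,223).

```bash
cat > h.py <<'E'
import numpy as np, cv2
from station import sense, optics
def cast(n,px,z):
    c=optics.get_calibration(n);K=c["camera_matrix"];T=c["camera_from_world"];R=T[:3,:3];o=-R.T@T[:3,3]
    p=np.atleast_2d(np.asarray(px,float)); d=np.c_[p,np.ones(len(p))]@np.linalg.inv(K).T@R
    return (o+d*((z-o[2])/d[:,2])[:,None])[:,:2]
def proj(n,P):
    c=optics.get_calibration(n);T=c["camera_from_world"]
    q=(np.atleast_2d(P)@T[:3,:3].T+T[:3,3])@c["camera_matrix"].T
    return q[:,:2]/q[:,2:]
def circ(p):
    A=np.c_[2*p,np.ones(len(p))]; s=np.linalg.lstsq(A,(p**2).sum(1),rcond=None)[0]
    return s[:2],np.sqrt(s[2]+s[:2]@s[:2])
E
python3 - <<'E'
from h import *
for n,c0 in(("top",(274,173)),("side",(282,203))):
    im=cv2.imread(f"pics/{n}0.png"); hsv=cv2.cvtColor(im,cv2.COLOR_BGR2HSV)
    m=((hsv[...,2]>150)&(hsv[...,1]<60)).astype(np.uint8)
    k=np.zeros_like(m);cv2.circle(k,c0,45,1,-1);m*=k
    cs,_=cv2.findContours(m,cv2.RETR_EXTERNAL,cv2.CHAIN_APPROX_NONE)
    h=cv2.convexHull(np.vstack(cs))[:,0]
    w=cast(n,h,.051); c,r=circ(w)
    for _ in range(3):
        e=abs(np.hypot(*(w-c).T)-r); w=w[e<max(.004,np.median(e)*2)]; c,r=circ(w)
    print(n,"centre",c,"r",r,len(h),len(w))
    y=((hsv[...,0]>15)&(hsv[...,0]<35)&(hsv[...,1]>110)&(hsv[...,2]>90)).astype(np.uint8)*k
    ys,xs=np.nonzero(y); q=cast(n,np.c_[xs,ys],.017); d=q-c; rr=np.hypot(*d.T); s=(rr>.082)&(rr<.13)
    print(" stem",s.sum(),"far",rr[s].max(),"dir+x deg",np.degrees(np.arctan2(*(-d[s].mean(0))[::-1])))
    a=np.radians(np.arange(0,360,3))
    g=cv2.cvtColor(im,cv2.COLOR_BGR2GRAY)
    v=[]
    for R in(.065,.068,.071):
        P=proj(n,np.c_[c[0]+R*np.cos(a),c[1]+R*np.sin(a),0*a+.051]).astype(np.float32)
        v.append(cv2.remap(g,P[None,:,0],P[None,:,1],1)[0].astype(int))
    v=np.mean(v,0); dk=np.argsort(v)[:18]; print(" dark",sorted((int(i*3),int(v[i])) for i in dk))
    cv2.imwrite(f"pics/{n}z.png",cv2.resize(im[c0[1]-45:c0[1]+45,c0[0]-60:c0[0]+60],(800,600),interpolation=cv2.INTER_CUBIC))
# bystanders
for nm,px,z in(("spare",(162,230),.011),("tee",(366,155),.03),("stop",(366,226),.036),("bin",(142,152),.115)): print(nm,cast("top",px,z))
print("binedge",cast("top",[(181,147),(128,115),(101,150),(158,186)],.115).round(3).tolist())
E
```

```text
top centre [ 0.58243004 -0.03941356] r 0.07675301037233466 31 30
 stem 31 far 0.12047587743047644 dir+x deg -11.828948817706491
 dark [(0, 255), (12, 255), (24, 255), (42, 255), (45, 255), (75, 252), (78, 228), (81, 254), (165, 253), (168, 234), (171, 247), (255, 254), (258, 236), (261, 247), (312, 254), (345, 254), (348, 232), (351, 239)]
side centre [ 0.58138312 -0.04176759] r 0.07921251499898739 31 30
 stem 164 far 0.10773957117592904 dir+x deg 3.562202141147227
 dark [(75, 221), (78, 240), (165, 222), (168, 232), (180, 242), (195, 241), (198, 242), (201, 240), (204, 243), (207, 243), (210, 242), (222, 243), (225, 243), (237, 242), (261, 215), (264, 237), (351, 223), (354, 241)]
spare [[0.39492559 0.32156321]]
tee [[ 0.6518424  -0.34542669]]
stop [[ 0.41653496 -0.33537124]]
bin [[0.62735437 0.36939555]]
binedge [[0.645, 0.25], [0.746, 0.421], [0.632, 0.496], [0.522, 0.314]]
```

View pics/topz.png

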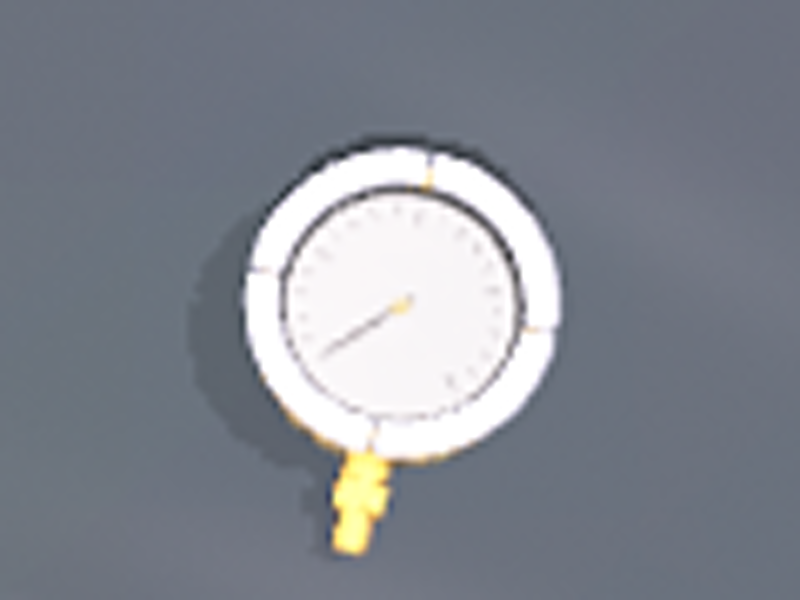

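The two views agree to 2.5 mm: gauge centre about (0.582, -0.0405), with +x at about -11.5° from the gaps and stem. The rim radius of 77 mm is close to the 75 mm given. I'll shut the fingers and travel towards section B.

```bash
python3 -m pendant '[[[0.98,0.79,0,0],[0.98,0.79,0,0],[0.98,0.79,0,0]]]' 1 && python3 -m pendant '[[[0.98,0.79,0,0],[0.98,0.79,0,0],[0.98,0.79,0,0]]]' && python3 -m pendant '[[[0.98,0.79,0,0],[0.98,0.79,0,0],[0.98,0.79,0,0]]]' && python3 -m pendant '[[[0.98,0.79,0,0],[0.98,0.79,0,0],[0.98,0.79,0,0]]]'
```

```text
time_s: 0.4
tcp_pos: [0.3029, 0.4619, 0.222]
ee_rot: [[0.921, -0.39, -0.001], [-0.39, -0.921, -0.002], [-0.0, 0.002, -1.0]]
wrist_force: [-0.2, 1.1, -0.7]
gripper_width: 0.816
gripper_force: 0.0
time_s: 0.7
tcp_pos: [0.3624, 0.3509, 0.2223]
ee_rot: [[0.921, -0.39, -0.001], [-0.39, -0.921, -0.001], [-0.0, 0.002, -1.0]]
wrist_force: [0.6, 0.0, -0.5]
gripper_width: 0.538
gripper_force: 0.0
time_s: 1.0
tcp_pos: [0.422, 0.2404, 0.2223]
ee_rot: [[0.921, -0.39, -0.001], [-0.39, -0.921, -0.001], [-0.0, 0.001, -1.0]]
wrist_force: [0.7, -0.5, -0.3]
gripper_width: 0.266
gripper_force: 0.0
time_s: 1.3
tcp_pos: [0.4817, 0.1297, 0.2222]
ee_rot: [[0.921, -0.391, -0.001], [-0.391, -0.921, -0.001], [-0.001, 0.001, -1.0]]
wrist_force: [0.2, 0.8, 0.5]
gripper_width: 0.031
gripper_force: 0.0
```

```bash
python3 -m pendant '[[[0.98,0.79,0.9,0.294],[0.98,0.79,0.9,0.294],[0.98,0.79,0.9,0.294],[0.98,0.79,0.9,0.294],[0.98,0.79,0.9,0.294],[0.98,0.79,0.9,0.294],[0.98,0.79,0.9,0.294]]]'; cat > st.py <<'E'
from h import *
import sys
C=np.array([.582,-.0405]); s=sense(); R=s["ee_rot"]; p=s["tcp_pos"]
print("t",s["time_s"],"tcp",p.round(4),"yaw",round(np.degrees(np.arctan2(R[1,0],R[0,0])),2),"zax",R[:,2].round(3),"F",s["wrist_force"].round(1),"w",s["gripper_width"])
for k,a in zip("ABCD",(33.5,123.5,213.5,303.5)):
    q=C+.070*np.array([np.cos(np.radians(a)),np.sin(np.radians(a))])
    print(k,q.round(4),"shift",(R.T@(np.r_[q,.066]-p)*10).round(3))
E
python3 st.py
```

```text
time_s: 2.0
tcp_pos: [0.541, 0.0225, 0.1334]
ee_rot: [[0.554, -0.832, 0.002], [-0.832, -0.554, 0.001], [0.0, -0.002, -1.0]]
wrist_force: [0.0, 0.3, 0.3]
gripper_width: 0.004
gripper_force: 0.0
t 2.0 tcp [0.541  0.0225 0.1334] yaw -56.35 zax [ 0.002  0.001 -1.   ] F [0.  0.3 0.3] w 0.004035225658973831
A [ 0.6404 -0.0019] shift [ 0.753 -0.69   0.676]
B [0.5434 0.0179] shift [0.051 0.008 0.674]
C [ 0.5236 -0.0791] shift [0.75  0.71  0.673]
D [ 0.6206 -0.0989] shift [1.451 0.011 0.675]
```

```bash
python3 -m pendant '[[[0.05,0.01,0.4,0],[0.05,0.01,0.68,0],[0.05,0.01,0.7,0],[0.05,0.01,0.7,0],[0.05,0.01,0.7,0]]]'; python3 st.py; python3 - <<'E'
from h import *
a=[]
for n,c0 in(("top",(274,173)),("side",(282,190))):
    im=optics.capture(n)[:,:,::-1]; a.append(cv2.resize(im[c0[1]-60:c0[1]+60,c0[0]-50:c0[0]+50],(400,480),interpolation=cv2.INTER_CUBIC))
cv2.imwrite("pics/b1.png",np.hstack(a))
E
```

```text
time_s: 2.5
tcp_pos: [0.5442, 0.0178, 0.0645]
ee_rot: [[0.553, -0.833, 0.004], [-0.833, -0.553, 0.001], [0.001, -0.004, -1.0]]
wrist_force: [0.5, 0.6, 0.4]
gripper_width: 0.005
gripper_force: 0.0
t 2.5 tcp [0.5442 0.0178 0.0645] yaw -56.43 zax [ 0.004  0.001 -1.   ] F [0.5 0.6 0.4] w 0.004823817148952721
A [ 0.6404 -0.0019] shift [ 0.695 -0.693 -0.011]
B [0.5434 0.0179] shift [-0.005  0.007 -0.015]
C [ 0.5236 -0.0791] shift [ 0.694  0.707 -0.016]
D [ 0.6206 -0.0989] shift [ 1.395  0.008 -0.013]
```

View pics/b1.png

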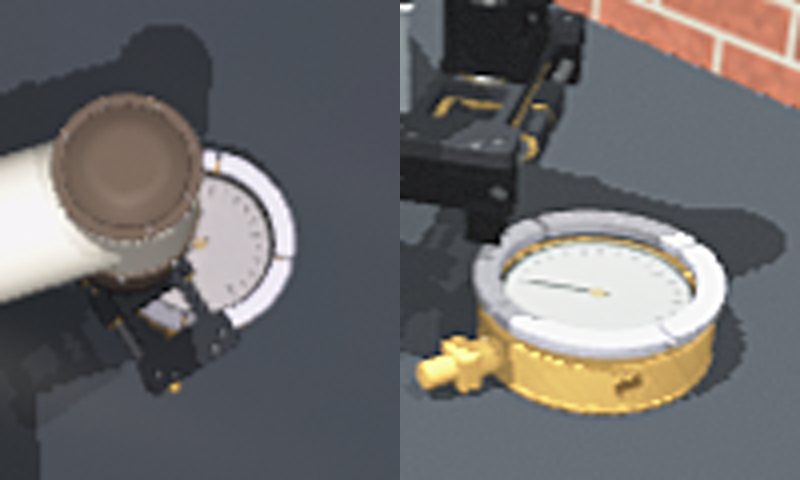

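The side crop shows the fingertips at about (487,238), over section B's rim and clear of the glass. I'll press now.

```bash
python3 -m pendant '[[[0,0,0.08,0],[0,0,0.11,0],[0,0,0.13,0],[0,0,0.14,0],[0,0,0.15,0]]]'; python3 -m pendant '[[[0,0,0.015,0],[0,0,0.03,0],[0,0,0.04,0],[0,0,0.045,0],[0,0,0.05,0],[0,0,0.05,0]]]'
```

```text
time_s: 3.1
tcp_pos: [0.5427, 0.0169, 0.0475]
ee_rot: [[0.551, -0.834, 0.0], [-0.834, -0.551, 0.0], [0.0, -0.0, -1.0]]
wrist_force: [0.4, 0.5, -0.2]
gripper_width: 0.008
gripper_force: 0.0
time_s: 3.7
tcp_pos: [0.5428, 0.0169, 0.0449]
ee_rot: [[0.552, -0.834, 0.0], [-0.834, -0.552, -0.001], [0.001, 0.0, -1.0]]
wrist_force: [-5.3, 1.7, 17.4]
gripper_width: 0.008
gripper_force: 8.4
```

```bash
python3 -m pendant '[[[0,0,-0.25,0],[0,0,-0.3,0],[0.35,-0.36,-0.3,0],[0.7,-0.73,-0.3,0],[0.7,-0.73,-0.3,0],[0.7,-0.73,-0.2,0],[0.7,-0.73,-0.1,0],[0.7,-0.73,-0.1,0]]]'; python3 st.py
```

```text
time_s: 4.5
tcp_pos: [0.6409, -0.0013, 0.0513]
ee_rot: [[0.552, -0.834, -0.002], [-0.834, -0.552, -0.001], [-0.001, 0.002, -1.0]]
wrist_force: [-1.0, -0.8, 5.8]
gripper_width: 0.005
gripper_force: 3.1
t 4.5 tcp [ 0.6409 -0.0013  0.0513] yaw -56.5 zax [-0.002 -0.001 -1.   ] F [-1.  -0.8  5.8] w 0.00459492800723125
A [ 0.6404 -0.0019] shift [ 0.002  0.008 -0.147]
B [0.5434 0.0179] shift [-0.698  0.708 -0.145]
C [ 0.5236 -0.0791] shift [ 0.002  1.408 -0.144]
D [ 0.6206 -0.0989] shift [ 0.702  0.708 -0.146]
```

```bash
python3 -m pendant '[[[0,0,0.02,0],[0,0,0.035,0],[0,0,0.05,0],[0,0,0.065,0],[0,0,0.08,0],[0,0,0.09,0],[0,0,0.1,0],[0,0,0.1,0]]]'; python3 -m pendant '[[[0,0,0,0]]]'
```

```text
time_s: 5.3
tcp_pos: [0.6417, -0.0009, 0.045]
ee_rot: [[0.552, -0.834, -0.0], [-0.834, -0.552, -0.0], [0.0, 0.001, -1.0]]
wrist_force: [-5.6, 2.7, 12.6]
gripper_width: 0.004
gripper_force: 6.6
time_s: 5.4
tcp_pos: [0.6417, -0.001, 0.045]
ee_rot: [[0.552, -0.834, -0.0], [-0.834, -0.552, -0.0], [0.0, 0.0, -1.0]]
wrist_force: [-5.6, 1.3, 13.6]
gripper_width: 0.006
gripper_force: 6.6
```

Section A reached 45 mm with stop force. D is next (tool +x by 0.70), then C.

```bash
python3 -m pendant '[[[0,0,-0.25,0],[0,0,-0.3,0],[0.35,0.36,-0.3,0],[0.7,0.72,-0.3,0],[0.7,0.72,-0.3,0],[0.7,0.72,-0.2,0],[0.7,0.72,-0.1,0],[0.7,0.72,-0.1,0]]]'; python3 st.py
```

```text
time_s: 6.2
tcp_pos: [0.6208, -0.0988, 0.0512]
ee_rot: [[0.553, -0.833, -0.002], [-0.833, -0.553, -0.001], [-0.0, 0.002, -1.0]]
wrist_force: [-0.3, -2.1, 7.1]
gripper_width: 0.006
gripper_force: 3.2
t 6.2 tcp [ 0.6208 -0.0988  0.0512] yaw -56.43 zax [-0.002 -0.001 -1.   ] F [-0.3 -2.1  7.1] w 0.006227564042338127
A [ 0.6404 -0.0019] shift [-0.699 -0.699 -0.149]
B [0.5434 0.0179] shift [-1.40e+00  1.00e-03 -1.48e-01]
C [ 0.5236 -0.0791] shift [-0.701  0.701 -0.146]
D [ 0.6206 -0.0989] shift [ 0.     0.002 -0.148]
```

```bash
python3 -m pendant '[[[0,0,0.02,0],[0,0,0.035,0],[0,0,0.05,0],[0,0,0.065,0],[0,0,0.08,0],[0,0,0.09,0],[0,0,0.1,0],[0,0,0.1,0]]]'; python3 -m pendant '[[[0,0,0,0]]]'
```

```text
time_s: 7.0
tcp_pos: [0.6208, -0.0983, 0.045]
ee_rot: [[0.553, -0.833, -0.0], [-0.833, -0.553, -0.0], [0.0, 0.0, -1.0]]
wrist_force: [-5.1, 2.3, 15.3]
gripper_width: 0.007
gripper_force: 7.2
time_s: 7.1
tcp_pos: [0.6208, -0.0983, 0.045]
ee_rot: [[0.553, -0.833, 0.0], [-0.833, -0.553, -0.0], [0.0, 0.0, -1.0]]
wrist_force: [-6.2, 3.6, 15.0]
gripper_width: 0.002
gripper_force: 7.1
```

```bash
python3 -m pendant '[[[0,0,-0.25,0],[0,0,-0.3,0],[-0.35,0.36,-0.3,0],[-0.7,0.72,-0.3,0],[-0.7,0.72,-0.3,0],[-0.7,0.72,-0.2,0],[-0.7,0.72,-0.1,0],[-0.7,0.72,-0.1,0]]]'; python3 st.py
```

```text
time_s: 7.9
tcp_pos: [0.5236, -0.0803, 0.0515]
ee_rot: [[0.552, -0.834, 0.0], [-0.834, -0.552, -0.0], [0.0, -0.0, -1.0]]
wrist_force: [0.7, 1.9, 1.6]
gripper_width: 0.002
gripper_force: 0.7
t 7.9 tcp [ 0.5236 -0.0803  0.0515] yaw -56.53 zax [ 0. -0. -1.] F [0.7 1.9 1.6] w 0.0018142236449176208
A [ 0.6404 -0.0019] shift [-0.01  -1.407 -0.145]
B [0.5434 0.0179] shift [-0.71  -0.706 -0.145]
C [ 0.5236 -0.0791] shift [-0.01  -0.007 -0.145]
D [ 0.6206 -0.0989] shift [ 0.69  -0.707 -0.145]
```

```bash
python3 -m pendant '[[[0,0,0.02,0],[0,0,0.035,0],[0,0,0.05,0],[0,0,0.065,0],[0,0,0.08,0],[0,0,0.09,0],[0,0,0.1,0],[0,0,0.1,0]]]'; python3 -m pendant '[[[0,0,0,0]]]'
```

```text
time_s: 8.7
tcp_pos: [0.5223, -0.0808, 0.0449]
ee_rot: [[0.552, -0.834, -0.0], [-0.834, -0.552, -0.001], [0.001, 0.001, -1.0]]
wrist_force: [-5.4, 1.4, 19.0]
gripper_width: 0.009
gripper_force: 9.2
time_s: 8.8
tcp_pos: [0.5223, -0.0808, 0.0449]
ee_rot: [[0.552, -0.834, 0.0], [-0.834, -0.552, -0.001], [0.001, 0.0, -1.0]]
wrist_force: [-5.7, 1.4, 17.9]
gripper_width: 0.005
gripper_force: 9.1
```

```bash
python3 -m pendant '[[[0,0,-0.4,0],[0,0,-0.8,0],[0,0,-1,0],[0,0,-1,0]]]' && python3 -m pendant '[[[-0.5,0,-0.5,0],[-1,0,-0.6,0],[-1,0,-0.6,0],[-1,0,-0.6,0]]]' && python3 -m pendant '[[[-1,-0.5,0,0],[-1,-0.5,0,0],[-1,-0.5,0,0],[-1,-0.5,0,0]]]' && python3 -m pendant '[[[-1,-0.5,0,0],[-1,-0.5,0,0],[-1,-0.5,0,0],[-1,-0.5,0,0],[-1,-0.5,0,0]]]'; python3 - <<'E'
from h import *
a=[]
for n,c0 in(("top",(274,173)),("side",(282,203))):
    im=optics.capture(n)[:,:,::-1]; cv2.imwrite(f"pics/{n}9.png",im)
    o=cv2.imread(f"pics/{n}0.png")
    a.append(np.vstack([cv2.resize(i[c0[1]-45:c0[1]+45,c0[0]-60:c0[0]+60],(400,300),interpolation=cv2.INTER_CUBIC) for i in(o,im)]))
cv2.imwrite("pics/cmp.png",np.hstack(a))
E
```

```text
time_s: 9.2
tcp_pos: [0.5243, -0.0806, 0.1457]
ee_rot: [[0.552, -0.834, 0.007], [-0.834, -0.552, 0.0], [0.004, -0.006, -1.0]]
wrist_force: [0.4, -0.3, -0.6]
gripper_width: 0.006
gripper_force: 0.0
time_s: 9.6
tcp_pos: [0.4661, 0.0042, 0.2027]
ee_rot: [[0.554, -0.833, 0.0], [-0.833, -0.554, 0.001], [-0.0, -0.001, -1.0]]
wrist_force: [0.7, -0.2, -0.5]
gripper_width: 0.003
gripper_force: 0.0
time_s: 10.0
tcp_pos: [0.4534, 0.1147, 0.201]
ee_rot: [[0.553, -0.833, -0.003], [-0.833, -0.553, -0.001], [-0.0, 0.003, -1.0]]
wrist_force: [-0.2, -0.9, 0.7]
gripper_width: 0.004
gripper_force: 0.0
time_s: 10.5
tcp_pos: [0.4401, 0.2234, 0.2016]
ee_rot: [[0.55, -0.835, -0.002], [-0.835, -0.55, -0.002], [0.0, 0.002, -1.0]]
wrist_force: [0.9, -0.1, -0.3]
gripper_width: 0.01
gripper_force: 0.0
```

View pics/cmp.png

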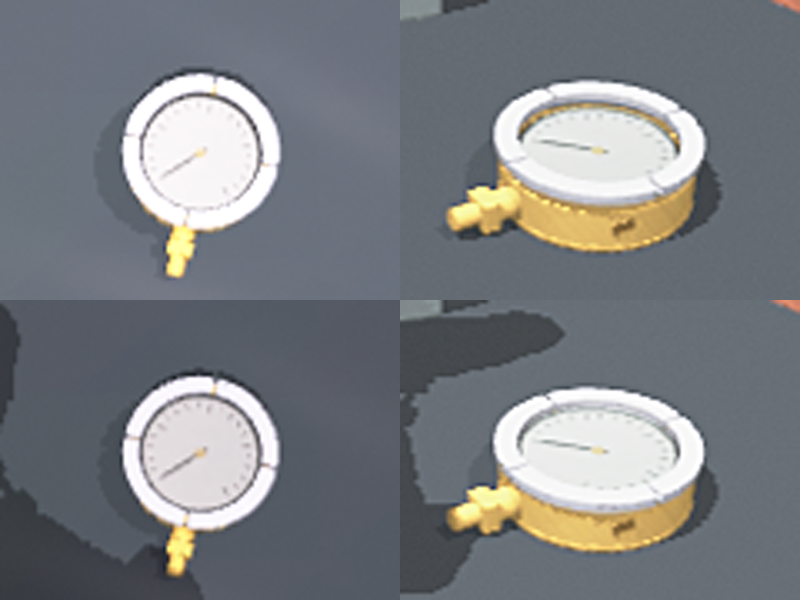

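View pics/top9.png

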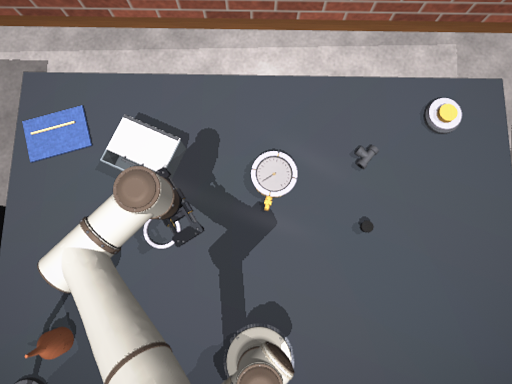

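In the comparison, all four sections sit level and lower (side view, lower right: the far inner brass wall is no longer visible). The gauge is still at (274,173) px. The spare rim (162,230), tee and stopper haven't moved, and the arm is clear of everything. I'm handing the job in.

```bash
python3 -c "
from station import r
print(r.finish_job())"
```

```text
the job is handed in; nothing more can be done
None
```

All four rim sections were pressed home, each stopping firmly at 45 mm; the gauge and bystanders look unmoved in the final pictures, the arm is clear, and the job was handed in at about 10.6 s (no verdict was returned).

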